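# Rescue the tipped bottle from the banding wheel

### The arm

A 7-joint arm with a two-finger parallel gripper is mounted at the origin on the work surface. World frame = base frame: x ahead of the robot, y to its left, z up, the work surface at z = 0. Lengths are in m, angles in rad, forces in N, time in s.
With the tool pointing down it reaches from about 0.425 to 0.875 m from the base axis. Payload 4.7 kg.
Tool frame: the origin (TCP) lies midway between the tips of the shut fingers; the grasp point (between the pads) lies 19 mm behind it; z points along the fingers, y is the line along which they close (so a half turn about z gives the same grasp; the last joint's range is limited). The gripper opens to 87 mm and grips with 3 to 60 N. Pads are 19 mm wide; open, the fingers measure 117 mm over their backs; the gripper's body (75 mm by 190 mm) begins 51 mm behind the grasp point.
Start: joints at [-1.3, 0.321, -0.07, 1.45, 0.023, 1.371, -0.057], TCP at [0.165, 0.629, 0.223] pointing down, gripper open.
Joint ranges: [-2.86, 2.86], [-0.3, 2.09], [-1.38, 1.24], [0.06, 2.45], [-1.56, 4.7], [0.09, 2.05], [-2.69, 2.69]. Speed limits (rad/s): [2.57, 2.57, 3.14, 3.14, 3.14, 3.14, 3.14].

### API

Orientations are given as a rotation vector (axis times angle).
In Python, from rig import arm gives the robot as it stands. The module is installed in compiled form; this text tells all that it offers.
- The arm moves only by the tool drive_tool, never from a script. Its arguments are lists of equal length, an entry for each row: "translation": the shift along the tool's x, y, z in mm, a list of three; "rot": the turn, a rotation vector about the tool's x, y, z in rad, a list of three. A call has 1 to 12 rows; each row shifts and turns the commanded pose from where the row before left it, along the tool's axes as they then stand; what a row does not reach is not made up. A row lasts 1/10 s, in which the tool goes at most 50 mm and 8.59 degrees, less where a joint would pass 70% of its speed; a pose out of reach is approached as far as the arm can. A call is refused whole if a number of a shift passes 50 or a number of a turn 0.15, either way. A call with a gripper value outside its range is refused whole. "gripper" is the opening in per cent of the stroke, from 0 (shut) to 100 (fully open), set as the call begins (left out, the last holds). The fingers move at their own pace and stop on an object; "grip_force" is the grip in N (left out, the last holds). Time passes only in rows, so rows that do not move let the fingers close. It gives the time, the measured TCP pose, the force, the opening and the grip force at its end, in the units of the state.
- arm.sense(): the state, without advancing time (a new reading comes with each control period).
- arm.camera(name): name is "side" or "top" or "wrist"; returns a dict with "color" (480x640x3 uint8, red, green, blue), "range_z" (480x640 float32, m along the optical axis (not along the pixel's ray), 0 where there is no reading), "fx", "fy", "cx", "cy" (pixels), "extrinsics" (4x4, takes a point from world to camera coordinates); the wrist camera has in their place "tool_from_camera" (4x4, takes a point from camera to tool coordinates, whose origin is the TCP and whose axes are the flange's). Camera axes: x right, y down, z forward; pixel columns grow to the right and rows downward; lengths in m; the calibration is good to about 2 mm. A picture is of the moment at which its call begins: read the wrist's pose just before it.
- arm.finish_job(): hands the job in; it is judged then, once.
Trained networks look in a picture, given as the dict that the camera call returned (one of the last four; its "shot" number tells which), for a name from the list of things; names that differ only in an ending like _2 or _b are one class to them, and where a whole thing is asked for, a point or a joint stands for the part that bears it (a point fixed in the world has none). Each returns a list of dicts, best first, with "conf" (0 to 1); they miss things now and then, are a little off and sometimes report something else, mostly with a low value. They report only what shows in the picture. A call takes as long as a camera call. They do not tell look-alikes from the thing itself.
- arm.recognise(picture, thing): "centre" ([x, y, z] in m, in world coordinates, good to about 4 mm: the middle of the surface that is visible of it).
- arm.masks_of(picture, thing): "mask" (480x640 bool, what is visible of it).
- arm.pinpoint(picture, thing): "centre" ([x, y, z] in m, in world coordinates, good to about 4 mm: a listed point, or the origin of a listed thing).
The state is a dict: "t": time; "q": joint angles; "joint_vel": joint speeds; "tau": joint torques, N m; "tool_pos": TCP position; "tcp_rot": TCP orientation; "contact_force": force on the tool from outside, world axes, zero at the start; "torque": the same for the moment, N m; "finger_gap": finger opening in m; "gripper_force": force on a finger pad.
Only numpy, scipy, OpenCV 4.12 (cv2) and the standard library are available. Lean on these libraries where they do the work, as an engineer would, in place of code of your own. Each camera call takes 0.05 s, during which the arm holds its last target. There are 200 camera calls.

### The job

A small eight-sided bottle has tipped over on the banding wheel, which spins freely at a touch. Lift it off the wheel and stand it upright on the empty kiln tile, its whole foot on the tile, without dropping it and setting it down gently because the ware is brittle. Leave the cup and the jar standing on the wheel (they may ride round with it) and do not disturb anything else.

Things in the scene. Friction and masses are not known exactly. Their poses are not given: they have to be found in the camera images.
- bottle: the tipped pale biscuit-fired bottle, 105 mm tall: eight-sided body 46 mm across flats and 70 mm tall, shoulder, neck 19 mm across, lip 28 mm across. About 180 g, balanced 40 mm from the foot. Origin: centre of its foot; z: along it to the mouth; flats face x, y and the diagonals. It lies on a flat on the wheel (axis 23 mm above it), foot near the middle, mouth towards the rim
- wheel: banding wheel head: bare aluminium disc 280 mm across, 12 mm thick, that spins freely on an upright axis, no end stops, little drag. Origin on the axis at its underside, 50 mm above the table; its top is 12 mm above the origin (62 mm above the table)
- stand: fixed foot of the banding wheel with a clear splash screen, three upright panels 139 mm wide round the far side of the wheel, 168 mm from the axis, 4 mm thick, 120 mm tall (58 mm above the wheel's top); open towards its -x side. Origin on the table on the wheel's axis
- cup: unfired cup standing on the wheel, 58 mm across the rim, 48 mm tall, open top. Origin at the centre of its foot
- jar: small round lidded jar standing on the wheel, 54 mm across, 59 mm tall with its knob. Origin at the centre of its foot
- board: fixed wooden ware board, 170 x 310 mm, 18 mm thick, carrying the two kiln tiles. Origin at the centre of its underside
- tile_empty: the empty kiln tile, a square buff slab 110 x 110 mm, 15 mm thick, fixed on the ware board. Origin at the centre of its underside; x and y along its edges; its top is 15 mm above the origin
- tile_used: the other kiln tile, same size, on which a bottle already stands. Origin at the centre of its underside
- bottle2: a second bottle of the same shape, standing upright on the other tile. Origin at the centre of its foot, z up to its mouth
- bowl: bystander: bisque bowl, 150 mm across, 60 mm tall, at the left. Origin under its centre
- mug: bystander: white mug, 80 mm across, 95 mm tall, at the left. Origin under its centre
- brush: bystander: brush 190 mm long lying flat on the table near the robot
- plate: bystander: plate 180 mm across, 22 mm tall, at the right. Origin under its centre
- weight: bystander: steel weight with a knob, 64 mm across, 80 mm tall, at the right. Origin under its centre
Not all that is in view belongs to the job. What is shaped like the bottle but blue, green or red is not meant.

How it is judged:
By the outcome, as a careful person would: the job done as asked, in the order asked, and still so for the second after the job is handed in, with the robot touching nothing.
It also fails if it takes over 72 s, if anything falls off the work surface, if the arm or the gripper's body presses on something with over 40 N, if the wrist force passes 120 N, or if a joint passes its speed limit or range.

## Working session

There is one attempt and no reset: what is moved stays moved. The work goes in short steps, Python scripts to look and compute and a tool call to move; the robot and the scene stay as the last step left them, time stands still between calls to the robot, and variables do not carry over. Pictures are saved under pics/ and viewed, at most 10 in all, crops included, and the job is handed in when it is done.

Besides the shell and the picture viewer there is one more tool, called after "Call:" as name(argument=value, ...) on one line, values as JSON. drive_tool: Moves the arm, as the interface text tells. Its arguments: {"type":"object","properties":{"translation":{"type":"array","items":{"type":"array","items":{"type":"number"}}},"rot":{"type":"array","items":{"type":"array","items":{"type":"number"}}},"gripper":{"type":"number"},"grip_force":{"type":"number"}},"required":["translation","rot"]}

```bash
mkdir -p pics
cat > h.py <<'E'
import numpy as np, cv2
from rig import arm
from scipy.spatial.transform import Rotation as R
def save(p,n): cv2.imwrite('pics/'+n,cv2.cvtColor(p['color'],cv2.COLOR_RGB2BGR))
def cloud(p,T=None):
    z=p['range_z']; v,u=np.mgrid[:480,:640]
    P=np.stack([(u-p['cx'])/p['fx']*z,(v-p['cy'])/p['fy']*z,z],-1)
    M=np.linalg.inv(p['extrinsics']) if T is None else T
    W=P@M[:3,:3].T+M[:3,3]; W[z==0]=np.nan
    return W
def wristT(s,p):
    T=np.eye(4);T[:3,:3]=R.from_rotvec(s['tcp_rot']).as_matrix();T[:3,3]=s['tool_pos'];return T@p['tool_from_camera']
E
python3 - <<'E'
from h import *
np.set_printoptions(precision=4,suppress=True)
print(arm.sense())
p=arm.camera('top'); save(p,'top.png'); s=arm.camera('side'); save(s,'side.png')
for n in ['bottle','wheel','stand','cup','jar','tile_empty','tile_used','bottle2','board']:
  for nm,q in(('top',p),('side',s)):
    print(n,nm,[(np.array(d['centre']),round(d['conf'],2)) for d in arm.pinpoint(q,n)][:4])
E
```

```text
{'t': 0.0, 'q': array([-1.2999,  0.3218, -0.0701,  1.4517,  0.0226,  1.3708, -0.0569]), 'joint_vel': array([-0.0006,  0.0001,  0.0013, -0.0008,  0.0007, -0.0019, -0.0002]), 'tau': array([ -0.0004, -49.128 ,  -0.4042, -31.2525,  -0.064 ,   0.0439,
         0.0002]), 'tool_pos': array([0.165 , 0.6281, 0.2215]), 'tcp_rot': array([-0.4022, -3.1156,  0.0029]), 'contact_force': array([-0.2924,  0.2398, -0.2059]), 'torque': array([ 0.0028, -0.0138,  0.0136]), 'gripper_force': 0.0, 'finger_gap': 0.08689496932985616}
bottle top [(array([ 0.3151, -0.1971,  0.0212]), 0.92), (array([0.6308, 0.2064, 0.088 ]), 0.87), (array([ 0.5355, -0.2823,  0.0334]), 0.82), (array([0.2757, 0.2303, 0.0221]), 0.66)]
bottle side [(array([0.6325, 0.2076, 0.085 ]), 0.84), (array([ 0.7769, -0.1096,  0.0243]), 0.73), (array([ 0.3159, -0.1996,  0.0227]), 0.71), (array([0.278 , 0.2358, 0.0223]), 0.67)]
wheel top [(array([0.614 , 0.1939, 0.0458]), 0.77), (array([ 0.5791, -0.1155,  0.0163]), 0.47)]
wheel side [(array([0.614 , 0.1919, 0.0502]), 0.93)]
stand top []
stand side [(array([ 0.6117,  0.1965, -0.002 ]), 0.7)]
cup 
[... 388 characters left out ...]
.5466, -0.2832,  0.0211]), 0.66)]
tile_used side [(array([ 0.5433, -0.2831,  0.0185]), 0.76), (array([ 0.5815, -0.118 ,  0.0155]), 0.21)]
bottle2 top [(array([ 0.3151, -0.1971,  0.0212]), 0.92), (array([0.6308, 0.2064, 0.088 ]), 0.87), (array([ 0.5355, -0.2823,  0.0334]), 0.82), (array([0.2757, 0.2303, 0.0221]), 0.66)]
bottle2 side [(array([0.6325, 0.2076, 0.085 ]), 0.84), (array([ 0.7769, -0.1096,  0.0243]), 0.73), (array([ 0.3159, -0.1996,  0.0227]), 0.71), (array([0.278 , 0.2358, 0.0223]), 0.67)]
board top [(array([ 0.5586, -0.2022, -0.0042]), 0.94), (array([0.5362, 0.1497, 0.0601]), 0.16)]
board side [(array([ 0.5567, -0.199 ,  0.    ]), 0.63), (array([ 0.3937,  0.528 , -0.0021]), 0.63)]
```

View pics/top.png

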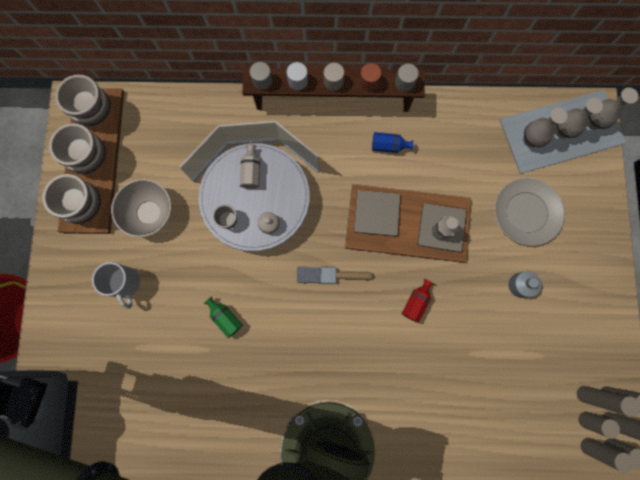

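View pics/side.png

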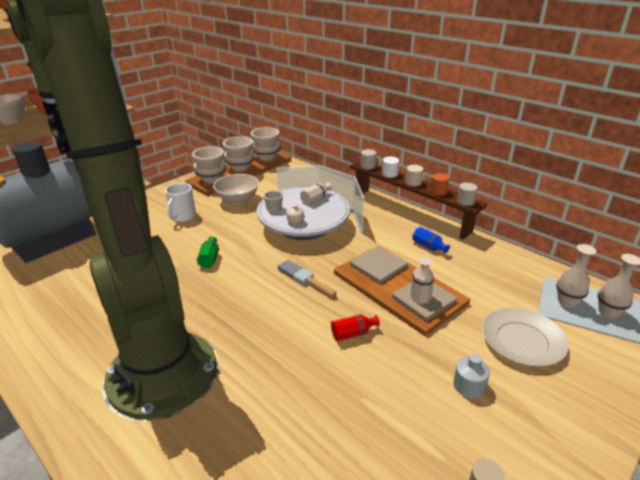

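Candidates, by pixel in the top view:
- Pale bottle on the wheel, (250,168).
- Upright pale bottle2 on the used tile, (448,228).
- Blue (392,143), green (222,316) and red (418,300) look-alikes.

By the description it is the tipped pale one on the wheel at (250,168). The cup is at (227,216), the jar at (268,222), and the empty tile at (377,213). Next I check it up close and measure its axis.

Run:
```python
from h import *
np.set_printoptions(precision=4,suppress=True)
W=[]
for n in('top','side'):
    p=arm.camera(n)
    if n=='top': cv2.imwrite('pics/crop.png',cv2.resize(cv2.cvtColor(p['color'][110:260,170:330],cv2.COLOR_RGB2BGR),None,fx=4,fy=4,interpolation=cv2.INTER_CUBIC))
    C=cloud(p)
    for d in arm.masks_of(p,'bottle')[:5]:
        Q=C[d['mask']]; Q=Q[~np.isnan(Q).any(1)]
        m=np.median(Q,0)
        if abs(m[0]-.66)<.08 and abs(m[1]-.2)<.08 and len(W)<2:
            Q=Q[(Q[:,2]>.068)&(Q[:,2]<.12)]
            c=Q[:,:2].mean(0); _,_,V=np.linalg.svd(Q[:,:2]-c); a=V[0]*np.sign(V[0][0])
            s=(Q[:,:2]-c)@a; print(n,len(Q),'c',c,'axis',a,np.degrees(np.arctan2(a[1],a[0])),'ends',c+a*np.percentile(s,1),c+a*np.percentile(s,99),'ztop',np.percentile(Q[:,2],[50,90,98]))
            t=(Q[:,:2]-c)@[-a[1],a[0]]
            for k in np.arange(s.min(),s.max(),.012):
                i=(s>=k)&(s<k+.012); 
                if i.sum()>5: print('  s',round(k-s.min()+.006,3),c+a*(k+.006),'w',t[i].min(),t[i].max())
    if n=='top':
        for nm,c in(('tile',( .578,-.118)),):
            for d in arm.masks_of(p,'tile_empty')[:1]:
                Q=C[d['mask']];print('tile',np.nanmedian(Q,0)); r=cv2.minAreaRect(Q[~np.isnan(Q).any(1)][:,:2].astype('f')*1000);print(r)
```

```text
top 717 c [0.6685 0.1978] axis [ 1.     -0.0049] -0.2790314601803522 ends [0.6286 0.198 ] [0.7323 0.1975] ztop [0.1013 0.1083 0.1104]
  s 0.006 [0.6339 0.198 ] w -0.02115404489775312 0.024943206897285165
  s 0.018 [0.6459 0.1979] w -0.021177978486363064 0.02437869946098124
  s 0.03 [0.6579 0.1979] w -0.021249435980618 0.025615647020908634
  s 0.042 [0.6699 0.1978] w -0.021214462896023564 0.022916208924614052
  s 0.054 [0.6819 0.1978] w -0.020553839201158972 0.02411726083648767
  s 0.066 [0.6939 0.1977] w -0.021395833590368514 0.02456599551339605
  s 0.078 [0.7059 0.1976] w -0.01680943564777374 0.014218700613184174
  s 0.09 [0.7179 0.1976] w -0.0061427168129412485 0.01190824601883744
  s 0.102 [0.7299 0.1975] w -0.008027166504057947 0.01215115813434146
tile [ 0.5772 -0.1204  0.0327]
((579.4080810546875, -120.55255889892578), (108.15265655517578, 110.79055786132812), 85.75487518310547)
side 420 c [0.66   0.1954] axis [ 0.9966 -0.0829] -4.752942775110254 ends [0.6244 0.1983] [0.7315 0.1894] ztop [0.0953 0.1082 0.11  ]
  s 0.006 [0.6295 0.1979] w -0.018257064375857057 0.03230433238348412
  s 0.018 [0.6415 0.1969] w -0.01837278918760911 0.018376437128483605
  s 0.03 [0.6534 0.1959] w -0.01640297160852626 0.02222421064811406
  s 0.042 [0.6654 0.1949] w -0.016327382994255606 0.014522534724002587
  s 0.054 [0.6773 0.1939] w -0.0154731714764405 0.022474467102749543
  s 0.066 [0.6893 0.1929] w -0.01514573139624022 0.020643692071778772
  s 0.078 [0.7013 0.1919] w -0.010416360935245079 0.0025375664804625875
  s 0.09 [0.7132 0.1909] w 0.0035560592053263053 0.013487281985039625
  s 0.102 [0.7252 0.1899] w 0.0031190188959924147 0.02428410271593562
```

View pics/crop.png

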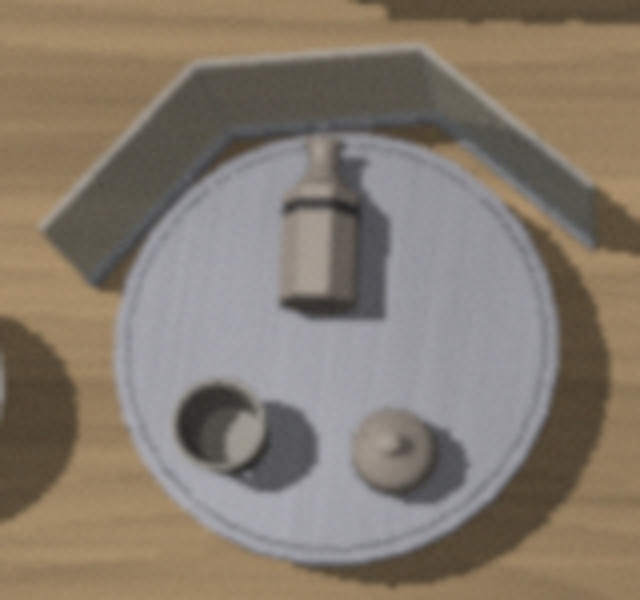

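Call:
drive_tool(translation=[[0, 0, -30], [0, 0, -30], [0, 0, 0]], rot=[[0, 0, 0], [0, 0.1, 0], [0.1, 0, 0]])

```text
t: 1.55
tool_pos: [0.1692, 0.6283, 0.2902]
tcp_rot: [-0.388, -3.004, 0.117]
contact_force: [1.5, -0.6, 1.4]
finger_gap: 0.087
gripper_force: 0.0
```

```bash
python3 -c "
from h import *
s=arm.sense();print(repr(s['q']),s['tool_pos'],s['tcp_rot'],R.from_rotvec(s['tcp_rot']).as_matrix())"
```

```text
array([-1.24840337,  0.37890654, -0.06337781,  1.24768109, -0.07537497,
        1.60672798,  0.00658888]) [0.16921245 0.62828272 0.29021944] [-0.38753294 -3.00432032  0.11661128] [[-0.96135528  0.24839022 -0.11873634]
 [ 0.25684643  0.96446382 -0.06196334]
 [ 0.09912582 -0.09006579 -0.99099053]]
```

The crop shows the pale eight-sided bottle lying along +x: foot at crop (318,300), mouth at (322,140) near the screen, axis at y≈0.198, foot at x≈0.629. That confirms the choice. Next I fit the arm's kinematics to check that my planned poses are reachable.

```bash
cat > kin.py <<'E'
import numpy as np, itertools
from scipy.optimize import least_squares
from scipy.spatial.transform import Rotation as R
D=[([-1.2999,.3218,-.0701,1.4517,.0226,1.3708,-.0569],[.165,.6281,.2215],[-.4022,-3.1156,.0029]),
([-1.24840337,.37890654,-.06337781,1.24768109,-.07537497,1.60672798,.00658888],[.16921245,.62828272,.29021944],[-.38753294,-3.00432032,.11661128])]
rz=lambda a:R.from_euler('z',a); ry=lambda a:R.from_euler('y',a)
def fk(q,P,sg):
    h,a,b,t,c1,c7,ea,eb=P
    r=rz(c1+sg[0]*q[0])*ry(q[1])*rz(sg[1]*q[2]); p=np.array([0,0,h])+r.apply([ea,0,a])
    r=r*ry(q[3]); p=p+r.apply([-eb,0,b]); r=r*rz(sg[2]*q[4])*ry(q[5])
    p=p+r.apply([0,0,t]); return p,r*rz(c7+sg[3]*q[6])
def res(P,sg):
    o=[]
    for q,p,r in D:
        x,rr=fk(q,P,sg); o+=[*(x-p)*5,*(rr.inv()*R.from_rotvec(r)).as_rotvec()]
    return np.array(o+list(.02*(P[-2:])))
def fit():
    best=None
    for sg in itertools.product([1,-1],repeat=4):
      for c1 in(0,1.57,3.14,-1.57):
       for c7 in(0,3.14):
        f=least_squares(res,[.35,.45,.45,.3,c1,c7,0,0],args=(sg,))
        if best is None or f.cost<best[0].cost: best=(f,sg)
    return best
LO=np.array([-2.86,-.3,-1.38,.06,-1.56,.09,-2.69]);HI=np.array([2.86,2.09,1.24,2.45,4.7,2.05,2.69])
def ik(p,r,q0,P,sg):
    def e(q):
        x,rr=fk(q,P,sg); return np.r_[(x-p)*5,(rr.inv()*r).as_rotvec(),.003*(q-q0)]
    q0=np.clip(q0,LO+.01,HI-.01); f=least_squares(e,q0,bounds=(LO,HI)); return f.x,np.linalg.norm(e(f.x)[:6])
E
python3 - <<'E'
from kin import *
np.set_printoptions(precision=4,suppress=True)
f,sg=fit(); print(f.cost,sg,f.x); print(f.fun)
E
```

```text
1.09376068159012e-05 (-1, -1, -1, -1) [-0.0769  0.6898  0.5001  0.3733 -0.0295  1.5414 -0.0807  0.0942]
[-0.0001  0.      0.     -0.0001 -0.0001 -0.0001 -0.      0.     -0.
  0.003  -0.0026  0.0001 -0.0016  0.0019]
```

```bash
cat > plan.py <<'E'
from h import *
from scipy.spatial.transform import Slerp
def plan(p1,r1,n,nd=0,s=None,rd=3):
    s=s or arm.sense(); p=np.array(s['tool_pos']); r=R.from_rotvec(s['tcp_rot']); r0=r;p0=p.copy()
    sl=Slerp([0,1],R.concatenate([r0,r1])); T=[];Q=[]
    for i in range(1,n+1):
        w=p0+(np.array(p1)-p0)*i/n
        t=np.round(r.inv().apply(w-p)*1000,nd); T.append(t.tolist()); p=p+r.apply(t/1000)
        v=np.round((r.inv()*sl(i/n)).as_rotvec(),rd); Q.append(v.tolist()); r=r*R.from_rotvec(v)
    for i in range(0,n,12): print(T[i:i+12],'\n',Q[i:i+12])
def rot(a,yaw=0,roll=0): # tool z leaning: a from vertical, pointing (-sin a,0,-cos a), then world yaw
    c,s=np.cos(a),np.sin(a)
    return R.from_euler('z',yaw)*R.from_matrix(np.array([[-c,0,-s],[0,1,0],[s,0,-c]]))
E
python3 - <<'E'
from plan import *
plan([.66,.198,.30],rot(np.radians(35)),24)
E
```

```text
[[-24.0, -12.0, -2.0], [-24.0, -13.0, -2.0], [-24.0, -13.0, -3.0], [-24.0, -13.0, -3.0], [-23.0, -13.0, -4.0], [-23.0, -14.0, -4.0], [-23.0, -13.0, -4.0], [-23.0, -15.0, -5.0], [-22.0, -14.0, -6.0], [-23.0, -14.0, -6.0], [-21.0, -15.0, -7.0], [-22.0, -15.0, -7.0]] 
 [[0.0, 0.021, -0.011], [0.0, 0.02, -0.012], [0.0, 0.021, -0.011], [0.001, 0.021, -0.011], [-0.0, 0.02, -0.011], [-0.0, 0.021, -0.012], [0.0, 0.021, -0.011], [0.0, 0.021, -0.011], [0.0, 0.02, -0.011], [0.0, 0.021, -0.012], [0.001, 0.021, -0.011], [-0.0, 0.02, -0.011]]
[[-21.0, -16.0, -7.0], [-21.0, -15.0, -8.0], [-21.0, -16.0, -8.0], [-20.0, -16.0, -9.0], [-20.0, -17.0, -9.0], [-19.0, -16.0, -9.0], [-19.0, -17.0, -10.0], [-19.0, -17.0, -10.0], [-18.0, -17.0, -11.0], [-18.0, -17.0, -11.0], [-17.0, -18.0, -11.0], [-17.0, -17.0, -12.0]] 
 [[-0.0, 0.021, -0.011], [0.0, 0.021, -0.012], [0.0, 0.02, -0.011], [0.0, 0.021, -0.011], [0.0, 0.021, -0.011], [0.001, 0.021, -0.012], [-0.0, 0.02, -0.011], [-0.0, 0.021, -0.011], [0.0, 0.021, -0.011], [0.0, 0.02, -0.012], [0.0, 0.021, -0.011], [0.001, 0.021, -0.011]]
```

Call:
drive_tool(translation=[[-24, -12, -2], [-24, -13, -2], [-24, -13, -3], [-24, -13, -3], [-23, -13, -4], [-23, -14, -4], [-23, -13, -4], [-23, -15, -5], [-22, -14, -6], [-23, -14, -6], [-21, -15, -7], [-22, -15, -7]], rot=[[0, 0.021, -0.011], [0, 0.02, -0.012], [0, 0.021, -0.011], [0, 0.021, -0.011], [0, 0.02, -0.011], [0, 0.021, -0.012], [0, 0.021, -0.011], [0, 0.021, -0.011], [0, 0.02, -0.011], [0, 0.021, -0.012], [0, 0.021, -0.011], [0, 0.02, -0.011]])

```text
t: 2.75
tool_pos: [0.4127, 0.4146, 0.2891]
tcp_rot: [-0.176, -2.772, 0.065]
contact_force: [-0.3, 0.7, -0.1]
finger_gap: 0.0872
gripper_force: 0.0
```

```bash
python3 -c "
from h import *
s=arm.sense();open('log.txt','a').write(repr((s['q'].tolist(),s['tool_pos'].tolist(),s['tcp_rot'].tolist()))+'\n')"
```

Call:
drive_tool(translation=[[-21, -16, -7], [-21, -15, -8], [-21, -16, -8], [-20, -16, -9], [-20, -17, -9], [-19, -16, -9], [-19, -17, -10], [-19, -17, -10], [-18, -17, -11], [-18, -17, -11], [-17, -18, -11], [-17, -17, -12]], rot=[[0, 0.021, -0.011], [0, 0.021, -0.012], [0, 0.02, -0.011], [0, 0.021, -0.011], [0, 0.021, -0.011], [0, 0.021, -0.012], [0, 0.02, -0.011], [0, 0.021, -0.011], [0, 0.021, -0.011], [0, 0.02, -0.012], [0, 0.021, -0.011], [0, 0.021, -0.011]])

```text
t: 3.95
tool_pos: [0.6179, 0.2019, 0.2552]
tcp_rot: [-0.009, -2.591, -0.021]
contact_force: [-0.0, -0.4, -0.1]
finger_gap: 0.087
gripper_force: 0.0
```

Run:
```python
from h import *
s=arm.sense();open('log.txt','a').write(repr((s['q'].tolist(),s['tool_pos'].tolist(),s['tcp_rot'].tolist()))+'\n')
import kin; from kin import *
np.set_printoptions(precision=4,suppress=True)
for l in open('log.txt'): D.append(eval(l))
f,sg=fit(); print(f.cost,sg,f.x,np.abs(f.fun).max()); np.save('P.npy',f.x)
print(s['q'],s['tool_pos'],s['tcp_rot'])
from plan import rot
A=np.radians(35)
q=s['q']
for yaw in(0,-20,-45,-70,-90):
  for el in (35,50):
    b=np.inf
    for q0 in [q]+[np.random.default_rng(i).uniform(LO,HI) for i in range(25)]:
        r=rot(np.radians(el-90),np.radians(yaw)); z=r.apply([0,0,1]); p=np.array([.578,-.119,.033+.042])+.019*z
        x,e=ik(p,r,q0,f.x,sg)
        if e<1e-3 and np.abs(x-q).max()<b: b=np.abs(x-q).max(); bx=x
    print(yaw,el,z,b,bx if b<9 else '')
```

```text
0.00044153246521821146 (-1, -1, -1, -1) [ 0.2497  0.4597  0.5089  0.3628 -0.0405  1.5325  0.0052  0.0028] 0.021184076738586077
[-0.179   0.7644 -0.195   0.848  -0.0734  2.0523  1.1907] [0.6179 0.2019 0.2552] [-0.0092 -2.5909 -0.0211]
0 35 [ 0.8192  0.     -0.5736] inf 
0 50 [ 0.6428  0.     -0.766 ] 1.9200886095095107 [ 1.4293  0.1209 -1.1774  2.3429 -0.8629  0.1322  2.69  ]
-20 35 [ 0.7698 -0.2802 -0.5736] inf 
-20 50 [ 0.604  -0.2198 -0.766 ] 1.7278754002241175 [ 1.4076  0.1911 -1.38    2.3508  1.4383  0.3244  0.0103]
-45 35 [ 0.5792 -0.5792 -0.5736] 1.9869511645316091 [-1.3926  0.5877  1.24    2.3402  1.3021  0.2837 -0.7963]
-45 50 [ 0.4545 -0.4545 -0.766 ] 1.4688771099380764 [-0.0307  0.1413 -0.1018  2.2377  1.1475  0.5869 -0.2782]
-70 35 [ 0.2802 -0.7698 -0.5736] 1.4375390803363493 [-1.3549  0.8935  1.24    2.0689  0.2237  0.6147 -0.1511]
-70 50 [ 0.2198 -0.604  -0.766 ] 1.4350106026912053 [-1.2422  0.6782  1.24    2.0345  0.0643  0.6591  0.1535]
-90 35 [ 0.     -0.8192 -0.5736] 1.435010606410914 [-1.2182  1.0603  1.24    1.8235 -0.0263  0.9721 -0.1468]
-90 50 [ 0.     -0.6428 -0.766 ] 1.4350106061598322 [-1.1417  0.8651  1.24    1.8426 -0.1299  0.9501  0.0255]
```

```bash
cat > path.py <<'E'
from h import *
from kin import *
import kin
from plan import rot
np.set_printoptions(precision=3,suppress=True)
from scipy.spatial.transform import Slerp
L=[eval(l) for l in open('log.txt')]
sg=(-1,)*4
def full(x): return np.r_[x[:4],0,np.pi/2,0,0]
def fitp():
    D2=kin.D+L
    def e(x): return np.concatenate([np.r_[(fk(q,full(x),sg)[0]-p)*5,(fk(q,full(x),sg)[1].inv()*R.from_rotvec(r)).as_rotvec()] for q,p,r in D2])
    f=least_squares(e,[.3,.45,.5,.36]); return full(f.x),f.fun.reshape(-1,6)
def walk(q,p,r,wps,P,n=20,show=True):
    for w,rr in wps:
        sl=Slerp([0,1],R.concatenate([r,rr])); p0=p
        for i in range(1,n+1):
            p=p0+(np.array(w)-p0)*i/n; x,e=ik(p,sl(i/n),q,P,sg); q=x
            if e>3e-3: print('FAIL',i,e,x); return q
        r=rr; print('ok',x)
    return q
E
python3 - <<'E'
from path import *
P,res=fitp(); print(P); print(res)
s=arm.sense(); d=np.radians
def G(g,r): return np.array(g)+.019*r.apply([0,0,1])
for a in(30,33,36):
    r=rot(d(a)); print('a',a)
    q=walk(s['q'],s['tool_pos'],R.from_rotvec(s['tcp_rot']),[(G([.671,.198,.2],r),r),(G([.671,.198,.089],r),r)],P)
    r0=rot(0)
    for yaw in(-45,-60,-75,-90):
        ry_=rot(0,d(yaw)); rf=rot(d(a-90),d(yaw)); rm=rot(d((a-90)/2),d(yaw)); print(' yaw',yaw)
        walk(q,G([.671,.198,.089],r),r,[(G([.671,.198,.25],r),r),(G([.60,.05,.27],r0),r0),(G([.578,-.119,.27],ry_),ry_),(G([.578,-.119,.2],rm),rm),(G([.578,-.119,.16],rf),rf),(G([.578,-.119,.075],rf),rf)],P)
E
```

```text
[0.224 0.399 0.522 0.277 0.    1.571 0.    0.   ]
[[-0.149 -0.028 -0.004 -0.    -0.     0.   ]
 [-0.101 -0.009  0.006 -0.    -0.     0.   ]
 [ 0.015  0.049 -0.023  0.     0.     0.   ]
 [ 0.018  0.093  0.021  0.    -0.     0.   ]]
a 30
ok [-0.164  0.876 -0.171  0.811 -0.023  1.964  1.259]
ok [-0.161  0.948 -0.163  0.912 -0.012  1.793  1.28 ]
 yaw -45
ok [-0.151  0.864 -0.215  0.736 -0.002  2.05   1.236]
ok [ 0.052  0.222 -0.156  1.516  0.035  1.407  1.465]
ok [ 0.188  0.19   0.017  1.55  -0.003  1.402  0.991]
ok [ 0.084  0.012 -0.028  1.951  0.469  0.829  0.583]
ok [ 0.007  0.05  -0.101  2.214  1.527  0.735 -0.48 ]
ok [-0.004  0.242 -0.091  2.226  1.759  0.76  -0.777]
 yaw -60
ok [-0.151  0.864 -0.215  0.736 -0.002  2.05   1.236]
ok [ 0.052  0.222 -0.156  1.516  0.035  1.407  1.465]
ok [ 0.171  0.19   0.036  1.55  -0.007  1.402  0.731]
ok [ 0.02   0.076 -0.006  1.884  0.549  0.969  0.27 ]
ok [-0.129  0.167 -0.031  2.085  1.339  0.987 -0.512]
ok [-0.143  0.338 -0.017  2.095  1.463  0.955 -0.729]
 yaw -75
ok [-0.151  0.864 -0.215  0.736 -0.002  2.05   1.236]
ok [ 0.052  0.222 -0.156  1
[... 785 characters left out ...]
0
FAIL 16 0.004893621940590527 [-0.144  0.911 -0.228  0.739 -0.001  2.05   1.235]
 yaw -75
FAIL 16 0.004893621940590527 [-0.144  0.911 -0.228  0.739 -0.001  2.05   1.235]
 yaw -90
FAIL 16 0.004893621940590527 [-0.144  0.911 -0.228  0.739 -0.001  2.05   1.235]
a 36
FAIL 10 0.003928552542329238 [-0.117  0.847 -0.276  0.816 -0.     2.05   1.206]
 yaw -45
FAIL 12 0.010357358580422733 [-0.137  0.96  -0.239  0.737 -0.     2.05   1.234]
 yaw -60
FAIL 12 0.010357358580422733 [-0.137  0.96  -0.239  0.737 -0.     2.05   1.234]
 yaw -75
FAIL 12 0.010357358580422733 [-0.137  0.96  -0.239  0.737 -0.     2.05   1.234]
 yaw -90
FAIL 12 0.010357358580422733 [-0.137  0.96  -0.239  0.737 -0.     2.05   1.234]
```

```bash
cat >> path.py <<'E'
def fk(q,P,sg):  # richer: offsets at elbow (x,y), wrist (x,y)
    h,a,b,t,ea,eb,ec,l1,l2=P
    r=rz(-q[0])*ry(q[1])*rz(-q[2]); p=np.array([0,0,h])+r.apply([ea,l1,a])
    r=r*ry(q[3]); p=p+r.apply([eb,0,b]); r=r*rz(-q[4]); r=r*ry(q[5])
    p=p+r.apply([ec,l2,t]); return p,r*rz(np.pi/2-q[6])
kin.fk=fk
def fitp():
    D2=kin.D+L
    def e(x): return np.r_[np.concatenate([(fk(q,x,sg)[0]-p)*5 for q,p,r in D2]),.01*x[4:]]
    f=least_squares(e,[.3,.45,.5,.36,0,0,0,0,0]); return f.x,f.fun[:-5].reshape(-1,3)/5
def G(g,r): return np.array(g)+.019*r.apply([0,0,1])
E
cat > chk.py <<'E'
from path import *
P,res=fitp(); print(P); print(res*1000)
s=arm.sense(); d=np.radians
for a in(30,):
    r=rot(d(a)); print('a',a)
    q=walk(s['q'],s['tool_pos'],R.from_rotvec(s['tcp_rot']),[(G([.671,.198,.2],r),r),(G([.671,.198,.089],r),r)],P)
    r0=rot(0)
    for yaw in(-45,-60,-75):
        ry_=rot(0,d(yaw)); rf=rot(d(a-90),d(yaw)); rm=rot(d((a-90)/2),d(yaw)); print(' yaw',yaw)
        walk(q,G([.671,.198,.089],r),r,[(G([.671,.198,.2],r),r),(G([.60,.05,.25],r0),r0),(G([.578,-.119,.25],ry_),ry_),(G([.578,-.119,.2],rm),rm),(G([.578,-.119,.16],rf),rf),(G([.578,-.119,.075],rf),rf)],P)
E
python3 chk.py; python3 -c "
from path import *
from plan import plan
r=rot(np.radians(30)); plan(G([.671,.198,.2],r),r,10)"
```

```text
[ 0.252  0.458  0.516  0.363  0.002 -0.003  0.002 -0.02  -0.006]
[[-0.468  0.77  -0.046]
 [-0.097  0.063  0.08 ]
 [-0.23  -1.233  0.018]
 [ 0.217  0.172 -0.052]]
a 30
ok [-0.185  0.88  -0.181  0.785 -0.029  1.982  1.23 ]
ok [-0.179  0.938 -0.176  0.906 -0.017  1.806  1.251]
 yaw -45
ok [-0.185  0.88  -0.181  0.785 -0.029  1.982  1.23 ]
ok [-0.021  0.214 -0.123  1.568  0.027  1.362  1.424]
ok [ 0.111  0.189  0.055  1.598 -0.011  1.356  0.953]
ok [-0.025 -0.032 -0.037  2.036  0.524  0.845  0.428]
ok [-0.12   0.058 -0.185  2.352  1.531  0.885 -0.691]
ok [-0.129  0.269 -0.177  2.372  1.734  0.925 -0.977]
 yaw -60
ok [-0.185  0.88  -0.181  0.785 -0.029  1.982  1.23 ]
ok [-0.021  0.214 -0.123  1.568  0.027  1.362  1.424]
ok [ 0.092  0.189  0.077  1.598 -0.015  1.355  0.694]
ok [-0.105  0.048 -0.009  1.956  0.579  0.995  0.123]
ok [-0.288  0.199 -0.081  2.187  1.304  1.108 -0.708]
ok [-0.298  0.375 -0.07   2.204  1.413  1.072 -0.922]
 yaw -75
ok [-0.185  0.88  -0.181  0.785 -0.029  1.982  1.23 ]
ok [-0.021  0.214 -0.123  1.568  0.027  1.362  1.424]
ok [ 0.072  0.19   0.099  1.598 -0.019  1.355  0.436]
ok [-0.165  0.138  0.031  1.858  0.572  1.142 -0.115]
ok [-0.384  0.338  0.016  2.002  1.109  1.283 -0.729]
ok [-0.388  0.489  0.021  2.017  1.156  1.21  -0.886]
[[-7.0, -0.0, 4.0], [-8.0, -1.0, 4.0], [-7.0, -0.0, 4.0], [-8.0, -1.0, 3.0], [-7.0, -0.0, 4.0], [-8.0, -1.0, 4.0], [-7.0, 0.0, 4.0], [-7.0, -0.0, 4.0], [-8.0, -1.0, 4.0], [-7.0, -0.0, 4.0]] 
 [[0.002, -0.003, -0.0], [0.001, -0.002, -0.001], [0.002, -0.003, 0.0], [0.002, -0.003, -0.0], [0.001, -0.003, -0.0], [0.002, -0.002, -0.001], [0.002, -0.003, 0.0], [0.002, -0.003, -0.0], [0.001, -0.002, -0.0], [0.002, -0.003, -0.001]]
```

Call:
drive_tool(translation=[[-15, -1, 8], [-15, -1, 8], [-15, -1, 8], [-15, -1, 8], [-14, 0, 7], [0, 0, 0]], rot=[[0.003, -0.005, -0.001], [0.003, -0.005, -0.001], [0.003, -0.006, -0.001], [0.003, -0.006, -0.001], [0.003, -0.006, -0.001], [0, 0, 0]])

```text
t: 4.55
tool_pos: [0.6603, 0.1999, 0.1811]
tcp_rot: [0.003, -2.616, -0.0]
contact_force: [-0.3, 0.2, -0.1]
finger_gap: 0.0874
gripper_force: 0.0
```

Run:
```python
from path import *
s=arm.sense(); p=arm.camera('wrist'); save(p,'w1.png'); T=wristT(s,p); C=cloud(p,T)
print(s['tool_pos'],R.from_rotvec(s['tcp_rot']).as_matrix())
m=(C[...,2]>.075)&(C[...,2]<.125)&(abs(C[...,0]-.68)<.07)&(abs(C[...,1]-.198)<.045)
Q=C[m]; print(len(Q))
for x in np.arange(.61,.75,.01):
    q=Q[abs(Q[:,0]-x)<.005]
    if len(q)>10: print(round(x,3),'y',np.percentile(q[:,1],[1,99]),'z',np.percentile(q[:,2],[50,98]))
for d in arm.pinpoint(p,'bottle')[:2]: print(d)
```

```text
[0.66  0.2   0.181] [[-0.865 -0.002 -0.502]
 [-0.003  1.    -0.001]
 [ 0.502  0.001 -0.865]]
4432
0.63 y [0.182 0.227] z [0.107 0.109]
0.64 y [0.182 0.228] z [0.107 0.109]
0.65 y [0.182 0.227] z [0.107 0.109]
0.66 y [0.194 0.214] z [0.108 0.109]
0.68 y [0.182 0.227] z [0.107 0.109]
0.69 y [0.182 0.227] z [0.107 0.109]
0.7 y [0.182 0.227] z [0.106 0.109]
{'centre': [0.6293, 0.2058, 0.0857], 'conf': 0.82}
{'centre': [0.5406, 0.1575, 0.0624], 'conf': 0.4}
```

View pics/w1.png

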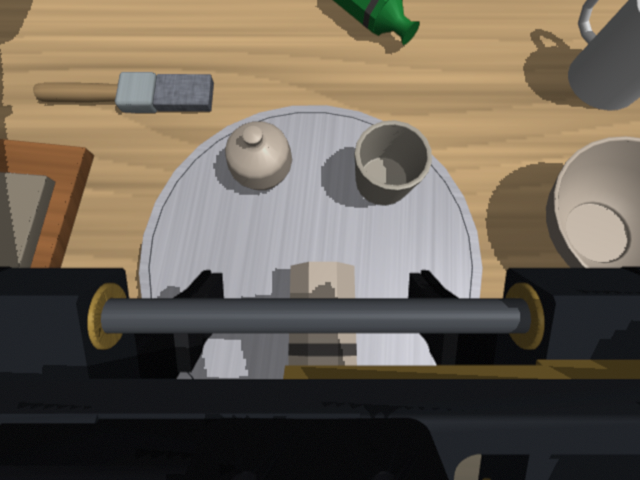

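The wrist view shows the bottle, foot at (322,265), lying centred between the open fingers (200 and 430). The jar at (258,155) and the cup at (392,160) are well clear. Bottle axis is at y≈0.204. Now I descend.

Call:
drive_tool(translation=[[0, 4, 0], [-7, 0, 12], [-7, 0, 12], [-7, 0, 12], [-7, 0, 12], [-7, 0, 12], [-7, 0, 11], [-6, 0, 10], [-5, 0, 8], [-3, 0, 4], [0, 0, 0], [0, 0, 0]], rot=[[0, 0, 0], [0, 0, 0], [0, 0, 0], [0, 0, 0], [0, 0, 0], [0, 0, 0], [0, 0, 0], [0, 0, 0], [0, 0, 0], [0, 0, 0], [0, 0, 0], [0, 0, 0]])

```text
t: 5.85
tool_pos: [0.663, 0.2037, 0.0764]
tcp_rot: [0.003, -2.62, -0.002]
contact_force: [0.5, -0.0, 0.8]
finger_gap: 0.0866
gripper_force: 0.0
```

Call:
drive_tool(translation=[[0, 0, 0], [0, 0, 0], [0, 0, 0], [0, 0, 0], [0, 0, 0], [0, 0, 0], [0, 0, 0], [0, 0, 0]], rot=[[0, 0, 0], [0, 0, 0], [0, 0, 0], [0, 0, 0], [0, 0, 0], [0, 0, 0], [0, 0, 0], [0, 0, 0]], gripper=40, grip_force=15)

```text
t: 6.65
tool_pos: [0.6627, 0.2037, 0.0759]
tcp_rot: [0.003, -2.619, -0.002]
contact_force: [0.3, 0.5, 0.3]
finger_gap: 0.0459
gripper_force: 15.0
```

Call:
drive_tool(translation=[[0, 0, 0], [1, 0, -2], [3, 0, -5], [6, 0, -10], [8, 0, -14], [8, 0, -14], [8, 0, -14], [8, 0, -14], [8, 0, -14], [6, 0, -10], [3, 0, -5], [0, 0, 0]], rot=[[0, 0, 0], [0, 0, 0], [0, 0, 0], [0, 0, 0], [0, 0, 0], [0, 0, 0], [0, 0, 0], [0, 0, 0], [0, 0, 0], [0, 0, 0], [0, 0, 0], [0, 0, 0]], grip_force=20)

```text
t: 7.85
tool_pos: [0.6628, 0.2036, 0.1947]
tcp_rot: [0.003, -2.621, -0.002]
contact_force: [-0.0, 0.2, -3.3]
finger_gap: 0.0462
gripper_force: 20.0
```

Run:
```python
from path import *
p=arm.camera('side'); save(p,'s2.png')
from plan import plan
s=arm.sense(); print(s['tool_pos'],s['q'],s['finger_gap'],s['contact_force'])
r0=rot(0); plan(G([.62,.06,.26],r0),r0,12)
```

```text
[0.663 0.203 0.194] [-0.194  0.879 -0.178  0.765 -0.036  2.001  1.224] 0.045575174615216305 [-0.235 -0.145 -2.788]
[[5.0, -12.0, -2.0], [5.0, -12.0, -2.0], [5.0, -12.0, -2.0], [5.0, -12.0, -2.0], [5.0, -12.0, -2.0], [4.0, -12.0, -3.0], [5.0, -12.0, -3.0], [4.0, -12.0, -3.0], [4.0, -12.0, -3.0], [4.0, -11.0, -4.0], [4.0, -12.0, -3.0], [4.0, -12.0, -4.0]] 
 [[0.0, -0.044, 0.0], [0.0, -0.043, 0.0], [0.0, -0.044, 0.0], [0.001, -0.043, 0.001], [-0.0, -0.044, -0.0], [-0.0, -0.043, 0.0], [-0.0, -0.044, 0.0], [-0.0, -0.043, 0.0], [0.0, -0.044, 0.001], [0.0, -0.043, -0.0], [0.0, -0.044, -0.0], [0.0, -0.043, 0.0]]
```

View pics/s2.png

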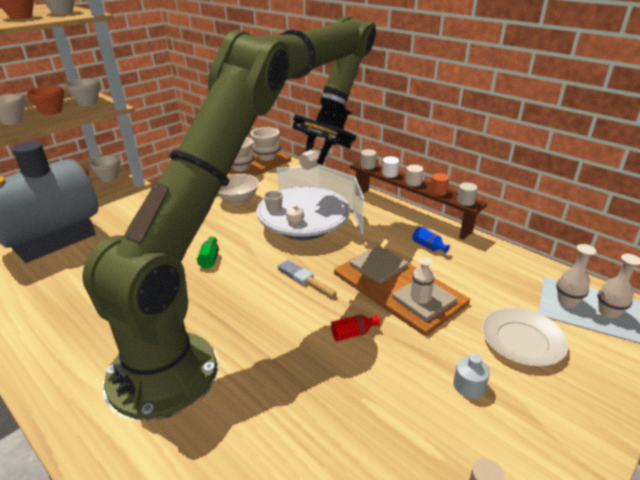

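The bottle hangs level in the gripper at (312,158), and the cup and jar still stand on the wheel. Next I carry it across while bringing the tool vertical.

Call:
drive_tool(translation=[[5, -12, -2], [5, -12, -2], [5, -12, -2], [5, -12, -2], [5, -12, -2], [4, -12, -3], [5, -12, -3], [4, -12, -3], [4, -12, -3], [4, -11, -4], [4, -12, -3], [4, -12, -4]], rot=[[0, -0.044, 0], [0, -0.043, 0], [0, -0.044, 0], [0, -0.043, 0], [0, -0.044, 0], [0, -0.043, 0], [0, -0.044, 0], [0, -0.043, 0], [0, -0.044, 0], [0, -0.043, 0], [0, -0.044, 0], [0, -0.043, 0]])

```text
t: 9.1
tool_pos: [0.6184, 0.0597, 0.2396]
tcp_rot: [0.003, -3.14, -0.003]
contact_force: [0.6, 0.2, -1.2]
finger_gap: 0.0461
gripper_force: 20.0
```

Run:
```python
from path import *
from plan import plan
s=arm.sense(); print(s['tool_pos'],s['q'],s['finger_gap'],s['contact_force'])
r0=rot(0,np.radians(-60)); plan(G([.578,-.12,.26],r0),r0,12)
```

```text
[0.618 0.06  0.24 ] [-0.009  0.259 -0.157  1.498  0.039  1.39   1.405] 0.0460979886572549 [ 0.622  0.181 -1.176]
[[3.0, -15.0, -0.0], [2.0, -15.0, -0.0], [1.0, -16.0, -0.0], [-0.0, -15.0, -1.0], [-2.0, -15.0, 0.0], [-4.0, -15.0, 0.0], [-4.0, -15.0, 0.0], [-6.0, -14.0, -0.0], [-7.0, -14.0, -0.0], [-8.0, -13.0, -0.0], [-9.0, -12.0, -0.0], [-11.0, -11.0, -1.0]] 
 [[0.0, -0.0, 0.087], [0.0, -0.0, 0.088], [0.0, -0.001, 0.087], [0.0, 0.0, 0.088], [0.0, 0.0, 0.087], [0.0, -0.0, 0.087], [0.0, -0.0, 0.088], [0.0, -0.001, 0.087], [0.001, 0.0, 0.088], [-0.0, 0.0, 0.087], [-0.0, -0.0, 0.087], [-0.0, -0.0, 0.088]]
```

Call:
drive_tool(translation=[[3, -15, 0], [2, -15, 0], [1, -16, 0], [0, -15, 0], [-2, -15, 0], [-4, -15, 0], [-4, -15, 0], [-6, -14, 0], [-7, -14, 0], [-8, -13, 0], [-9, -12, 0], [-11, -11, -1]], rot=[[0, 0, 0.087], [0, 0, 0.088], [0, 0, 0.087], [0, 0, 0.088], [0, 0, 0.087], [0, 0, 0.087], [0, 0, 0.088], [0, 0, 0.087], [0, 0, 0.088], [0, 0, 0.087], [0, 0, 0.087], [0, 0, 0.088]])

```text
t: 10.3
tool_pos: [0.5781, -0.1198, 0.24]
tcp_rot: [-1.574, -2.714, -0.001]
contact_force: [0.4, 0.8, -1.7]
finger_gap: 0.0461
gripper_force: 20.0
```

Run:
```python
from path import *
from plan import plan
s=arm.sense(); print(s['tool_pos'],s['q'],s['finger_gap'],s['contact_force'])
r0=rot(np.radians(-60),np.radians(-60)); plan(G([.578,-.12,.18],r0),r0,24)
```

```text
[ 0.578 -0.12   0.24 ] [ 0.116  0.188  0.052  1.58  -0.012  1.378  0.689] 0.046056548848978016 [ 0.401  0.793 -1.677]
[[-1.0, -0.0, 3.0], [-0.0, -0.0, 3.0], [-1.0, -0.0, 3.0], [-0.0, -0.0, 3.0], [-0.0, -0.0, 3.0], [-0.0, -0.0, 3.0], [-0.0, -0.0, 3.0], [-0.0, -0.0, 3.0], [0.0, -0.0, 3.0], [1.0, -0.0, 3.0], [0.0, -0.0, 2.0], [1.0, -0.0, 3.0]] 
 [[-0.0, -0.044, -0.0], [-0.0, -0.044, -0.0], [-0.0, -0.043, -0.0], [-0.001, -0.044, -0.0], [0.0, -0.044, -0.001], [0.0, -0.044, 0.0], [0.0, -0.044, 0.0], [-0.0, -0.043, 0.0], [-0.0, -0.044, 0.0], [-0.0, -0.044, -0.0], [-0.001, -0.044, -0.0], [0.0, -0.044, -0.0]]
[[1.0, -0.0, 3.0], [1.0, -0.0, 3.0], [1.0, -0.0, 3.0], [1.0, -0.0, 3.0], [1.0, -0.0, 2.0], [2.0, -0.0, 3.0], [1.0, -0.0, 2.0], [2.0, -0.0, 3.0], [2.0, -0.0, 2.0], [2.0, -0.0, 2.0], [2.0, -0.0, 3.0], [2.0, -0.0, 2.0]] 
 [[0.0, -0.043, -0.0], [0.0, -0.044, -0.0], [-0.0, -0.044, -0.001], [-0.0, -0.044, 0.0], [-0.0, -0.044, 0.0], [-0.001, -0.043, 0.0], [0.0, -0.044, 0.0], [0.0, -0.044, -0.0], [0.0, -0.044, -0.0], [-0.0, -0.044, -0.0], [-0.0, -0.043, -0.0], [-0.0, -0.044, -0.001]]
```

Call:
drive_tool(translation=[[-1, 0, 3], [0, 0, 3], [-1, 0, 3], [0, 0, 3], [0, 0, 3], [0, 0, 3], [0, 0, 3], [0, 0, 3], [0, 0, 3], [1, 0, 3], [0, 0, 2], [1, 0, 3]], rot=[[0, -0.044, 0], [0, -0.044, 0], [0, -0.043, 0], [0, -0.044, 0], [0, -0.044, 0], [0, -0.044, 0], [0, -0.044, 0], [0, -0.043, 0], [0, -0.044, 0], [0, -0.044, 0], [0, -0.044, 0], [0, -0.044, 0]])

```text
t: 11.5
tool_pos: [0.5824, -0.1266, 0.2057]
tcp_rot: [1.333, 2.308, -0.359]
contact_force: [-0.3, 0.3, -1.4]
finger_gap: 0.0458
gripper_force: 20.0
```

Call:
drive_tool(translation=[[1, 0, 3], [1, 0, 3], [1, 0, 3], [1, 0, 3], [1, 0, 2], [2, 0, 3], [1, 0, 2], [2, 0, 3], [2, 0, 2], [2, 0, 2], [2, 0, 3], [2, 0, 2]], rot=[[0, -0.043, 0], [0, -0.044, 0], [0, -0.044, 0], [0, -0.044, 0], [0, -0.044, 0], [0, -0.043, 0], [0, -0.044, 0], [0, -0.044, 0], [0, -0.044, 0], [0, -0.044, 0], [0, -0.043, 0], [0, -0.044, 0]])

```text
t: 12.7
tool_pos: [0.5869, -0.1341, 0.1704]
tcp_rot: [1.078, 1.867, -0.625]
contact_force: [-0.0, -0.7, -1.9]
finger_gap: 0.0459
gripper_force: 20.0
```

Run:
```python
from path import *
from plan import plan
s=arm.sense(); print(s['tool_pos'],s['q'],s['finger_gap'],s['contact_force']); print(R.from_rotvec(s['tcp_rot']).as_matrix())
p=arm.camera('side'); cv2.imwrite('pics/s3.png',cv2.resize(cv2.cvtColor(p['color'][150:330,290:480],cv2.COLOR_RGB2BGR),None,fx=3,fy=3))
g=np.array(s['tool_pos'])-.019*R.from_rotvec(s['tcp_rot']).apply([0,0,1]); print('G',g)
for n in ('side','top'):
  if n=='top': p=arm.camera('top')
  for d in arm.pinpoint(p,'bottle'):
    if abs(d['centre'][0]-.578)<.08 and abs(d['centre'][1]+.12)<.08: print(n,d)
  C=cloud(p)
  for d in arm.masks_of(p,'bottle'):
    Q=C[d['mask']];Q=Q[~np.isnan(Q).any(1)];m=np.median(Q,0)
    if np.linalg.norm(m[:2]-g[:2])<.06 and m[2]>.1:
      print(n,len(Q),m)
      for z in np.arange(.12,.26,.01):
        q=Q[abs(Q[:,2]-z)<.005]
        if len(q)>8: print(round(z,3),np.median(q[:,:2],0),np.ptp(q[:,1]))
r0=rot(np.radians(-60),np.radians(-60)); plan(g+[0,0,-.05]+.019*r0.apply([0,0,1]),r0,10)
```

```text
[ 0.587 -0.134  0.17 ] [-0.251  0.178 -0.138  2.161  1.279  1.142 -0.664] 0.04589736131421016 [-0.014 -0.745 -1.911]
[[-0.249  0.866  0.433]
 [ 0.431  0.499 -0.751]
 [-0.867 -0.    -0.498]]
G [ 0.579 -0.12   0.18 ]
side {'centre': [0.5813, -0.124, 0.139], 'conf': 0.8}
side 537 [ 0.57  -0.137  0.202]
0.14 [ 0.566 -0.143] 0.0349255004652862
0.15 [ 0.562 -0.14 ] 0.03794319850448924
0.16 [ 0.567 -0.145] 0.03768592792732117
0.17 [ 0.578 -0.148] 0.005304464974162815
0.18 [ 0.576 -0.148] 0.0052604348384593935
0.19 [ 0.566 -0.145] 0.036127115856736114
0.2 [ 0.563 -0.14 ] 0.04338282360999979
0.21 [ 0.568 -0.136] 0.04626181252326078
0.22 [ 0.572 -0.132] 0.029734991407378453
0.23 [ 0.573 -0.13 ] 0.01603302292555908
0.24 [ 0.577 -0.128] 0.020922277733400385
top {'centre': [0.5807, -0.1274, 0.1392], 'conf': 0.95}
top 487 [ 0.573 -0.123  0.212]
0.14 [ 0.568 -0.111] 0.013606069928742262
0.15 [ 0.568 -0.112] 0.013672336288320416
0.16 [ 0.568 -0.111] 0.0186022717467004
0.17 [ 0.563 -0.113] 0.022583840442729347
0.18 [ 0.564 -0.113] 0.019610866708346664
0.19 [ 0.561 -0.121] 0.04023483427996223
0.2 [ 0.563 -0.12 ] 0.04400082012339199
0.21 [ 0.572 -0.123] 0.046294274125376414
0.22 [ 0.573 -0.124] 0.034872909317359174
0.24 [ 0.581 -0.129] 0.04745729424363426
[[5.0, -0.0, 3.0], [4.0, -0.0, 2.0], [5.0, -0.0, 3.0], [4.0, -0.0, 2.0], [5.0, -0.0, 3.0], [4.0, -0.0, 2.0], [5.0, -1.0, 3.0], [4.0, 0.0, 2.0], [5.0, 0.0, 3.0], [4.0, 0.0, 2.0]] 
 [[-0.0, 0.0, -0.0], [-0.0, 0.0, -0.0], [-0.0, 0.0, -0.0], [-0.0, 0.001, -0.001], [-0.0, -0.0, 0.0], [-0.0, -0.0, 0.0], [-0.0, -0.0, -0.0], [-0.0, 0.0, -0.0], [-0.0, 0.0, -0.0], [-0.0, 0.0, -0.001]]
```

View pics/s3.png

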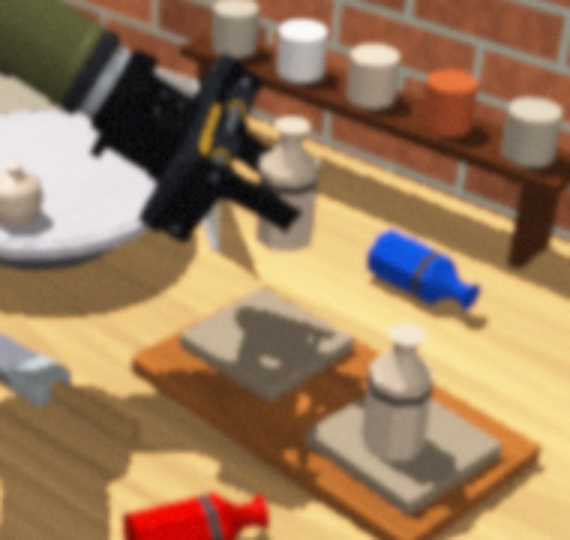

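The side crop shows the bottle upright in the gripper at (288,190), above and beyond the empty tile at (268,340), with bottle2 at (398,400) untouched. I lower 96 mm and shift (-3,+5) mm to centre it.

Call:
drive_tool(translation=[[9, 0, 4], [10, 0, 5], [10, 0, 5], [10, 0, 5], [10, 0, 5], [10, 0, 5], [10, 0, 5], [8, 0, 4], [6, 0, 3], [3, 0, 2], [0, 0, 0], [0, 0, 0]], rot=[[0, 0, 0], [0, 0, 0], [0, 0, 0], [0, 0.001, 0], [0, 0, 0], [0, 0, 0], [0, 0, 0], [0, 0, 0], [0, 0, 0], [0, 0, 0], [0, 0, 0], [0, 0, 0]])

```text
t: 14.2
tool_pos: [0.5854, -0.1292, 0.0761]
tcp_rot: [1.079, 1.867, -0.623]
contact_force: [0.4, -0.7, -1.5]
finger_gap: 0.0459
gripper_force: 20.0
```

Run:
```python
from path import *
s=arm.sense(); print(s['tool_pos'],s['finger_gap'],s['contact_force'],s['torque']); print(R.from_rotvec(s['tcp_rot']).as_matrix())
p=arm.camera('side'); cv2.imwrite('pics/s4.png',cv2.resize(cv2.cvtColor(p['color'][210:330,320:480],cv2.COLOR_RGB2BGR),None,fx=4,fy=4))
for n in ('side','top'):
  if n=='top': p=arm.camera('top')
  for d in arm.pinpoint(p,'bottle'):
    if abs(d['centre'][0]-.578)<.08 and abs(d['centre'][1]+.12)<.08: print(n,d)
```

```text
[ 0.585 -0.129  0.076] 0.045912803150168505 [ 0.41  -0.715 -1.516] [1.165 0.709 0.019]
[[-0.248  0.866  0.434]
 [ 0.433  0.5   -0.75 ]
 [-0.867  0.001 -0.499]]
side {'centre': [0.5812, -0.1193, 0.0441], 'conf': 0.92}
top {'centre': [0.5783, -0.1229, 0.0446], 'conf': 0.79}
```

View pics/s4.png

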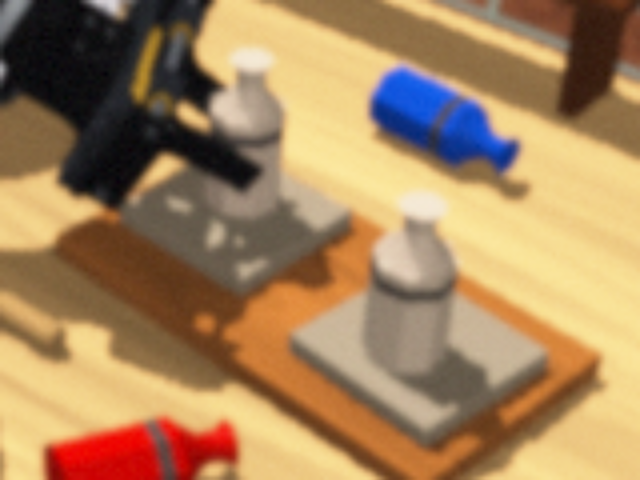

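The bottle is about 11 mm above the tile and well centred, with foot at crop (245,210). I lower slowly.

Call:
drive_tool(translation=[[0.87, 0, 0.5], [0.87, 0, 0.5], [0.87, 0, 0.5], [0.87, 0, 0.5], [0.87, 0, 0.5], [0.87, 0, 0.5], [0.87, 0, 0.5], [0, 0, 0]], rot=[[0, 0, 0], [0, 0, 0], [0, 0, 0], [0, 0, 0], [0, 0, 0], [0, 0, 0], [0, 0, 0], [0, 0, 0]])

```text
t: 15.2
tool_pos: [0.585, -0.1291, 0.0685]
tcp_rot: [1.079, 1.868, -0.623]
contact_force: [0.6, -0.6, -1.7]
finger_gap: 0.0454
gripper_force: 20.0
```

Call:
drive_tool(translation=[[0.4, 0, 0.25], [0.4, 0, 0.25], [0.4, 0, 0.25], [0, 0, 0], [0, 0, 0]], rot=[[0, 0, 0], [0, 0, 0], [0, 0, 0], [0, 0, 0], [0, 0, 0]])

```text
t: 15.7
tool_pos: [0.5851, -0.1292, 0.0673]
tcp_rot: [1.079, 1.867, -0.623]
contact_force: [-0.2, -0.3, -1.8]
finger_gap: 0.046
gripper_force: 20.0
```

Call:
drive_tool(translation=[[0.4, 0, 0.25], [0.4, 0, 0.25], [0, 0, 0], [0, 0, 0]], rot=[[0, 0, 0], [0, 0, 0], [0, 0, 0], [0, 0, 0]])

```text
t: 16.1
tool_pos: [0.5852, -0.1292, 0.0663]
tcp_rot: [1.079, 1.867, -0.623]
contact_force: [-0.0, 0.5, -1.8]
finger_gap: 0.0458
gripper_force: 20.0
```

Call:
drive_tool(translation=[[0.4, 0, 0.25], [0.4, 0, 0.25], [0, 0, 0], [0, 0, 0]], rot=[[0, 0, 0], [0, 0, 0], [0, 0, 0], [0, 0, 0]])

```text
t: 16.5
tool_pos: [0.5854, -0.1294, 0.066]
tcp_rot: [1.079, 1.866, -0.623]
contact_force: [-1.1, 1.4, 3.3]
finger_gap: 0.046
gripper_force: 20.0
```

Run:
```python
from path import *
for n in ('side','top'):
  p=arm.camera(n)
  for d in arm.pinpoint(p,'bottle'):
    c=d['centre']
    if (abs(c[0]-.578)<.08 and abs(c[1]+.12)<.08) or (abs(c[0]-.54)<.05 and abs(c[1]+.28)<.05): print(n,d)
  C=cloud(p)
  for d in arm.masks_of(p,'bottle'):
    Q=C[d['mask']];Q=Q[~np.isnan(Q).any(1)]; m=np.median(Q,0)
    if m[2]>.07 and m[1]<0: print(m, 'ztop',np.percentile(Q[:,2],[95,98,99.5]))
print(arm.sense()['contact_force'])
```

```text
side {'centre': [0.5826, -0.1176, 0.0352], 'conf': 0.74}
side {'centre': [0.5345, -0.2789, 0.0294], 'conf': 0.59}
[ 0.568 -0.131  0.099] ztop [0.138 0.14  0.141]
[ 0.519 -0.286  0.089] ztop [0.138 0.139 0.14 ]
top {'centre': [0.58, -0.1221, 0.0368], 'conf': 0.74}
top {'centre': [0.535, -0.2805, 0.0331], 'conf': 0.6}
top {'centre': [0.5447, -0.2834, 0.0166], 'conf': 0.15}
[ 0.573 -0.12   0.108] ztop [0.14  0.141 0.141]
[ 0.525 -0.274  0.107] ztop [0.139 0.141 0.142]
[-2.226  1.996  4.962]
```

Contact felt, and the top is now level with bottle2's. I loosen the grip softly, then open.

Call:
drive_tool(translation=[[0, 0, 0], [0, 0, 0], [0, 0, 0], [0, 0, 0]], rot=[[0, 0, 0], [0, 0, 0], [0, 0, 0], [0, 0, 0]], grip_force=3)

```text
t: 17.2
tool_pos: [0.5854, -0.1294, 0.0657]
tcp_rot: [1.079, 1.867, -0.623]
contact_force: [-1.0, 0.7, 4.8]
finger_gap: 0.0458
gripper_force: 3.0
```

Call:
drive_tool(translation=[[0, 0, 0], [0, 0, 0], [0, 0, 0], [0, 0, 0], [0, 0, 0], [0, 0, 0], [0, 0, 0], [0, 0, 0]], rot=[[0, 0, 0], [0, 0, 0], [0, 0, 0], [0, 0, 0], [0, 0, 0], [0, 0, 0], [0, 0, 0], [0, 0, 0]], gripper=85)

```text
t: 18.0
tool_pos: [0.5852, -0.1292, 0.0653]
tcp_rot: [1.079, 1.867, -0.623]
contact_force: [-0.3, -0.3, -0.9]
finger_gap: 0.0736
gripper_force: 0.0
```

Call:
drive_tool(translation=[[0, 0, -3], [0, 0, -6], [0, 0, -10], [0, 0, -14], [0, 0, -15], [0, 0, -15], [0, 0, -15], [0, 0, -15], [0, 0, -15], [0, 0, -10], [0, 0, -5], [0, 0, 0]], rot=[[0, 0, 0], [0, 0, 0], [0, 0, 0], [0, 0, 0], [0, 0, 0], [0, 0, 0], [0, 0, 0], [0, 0, 0], [0, 0, 0], [0, 0, 0], [0, 0, 0], [0, 0, 0]])

```text
t: 19.2
tool_pos: [0.532, -0.0363, 0.1271]
tcp_rot: [1.078, 1.868, -0.622]
contact_force: [-0.3, 0.1, 0.0]
finger_gap: 0.0738
gripper_force: 0.0
```

Run:
```python
from path import *
p=arm.camera('side'); cv2.imwrite('pics/s5.png',cv2.resize(cv2.cvtColor(p['color'][150:330,200:480],cv2.COLOR_RGB2BGR),None,fx=2.8,fy=2.8))
for d in arm.pinpoint(p,'bottle'): print(d)
```

```text
{'centre': [0.5812, -0.1174, 0.0352], 'conf': 0.95}
{'centre': [0.5317, -0.2789, 0.0324], 'conf': 0.93}
{'centre': [0.2781, 0.2353, 0.0229], 'conf': 0.92}
{'centre': [0.7777, -0.1071, 0.0248], 'conf': 0.86}
{'centre': [0.3172, -0.1978, 0.0234], 'conf': 0.81}
{'centre': [0.4015, -0.4829, 0.0079], 'conf': 0.47}
```

View pics/s5.png

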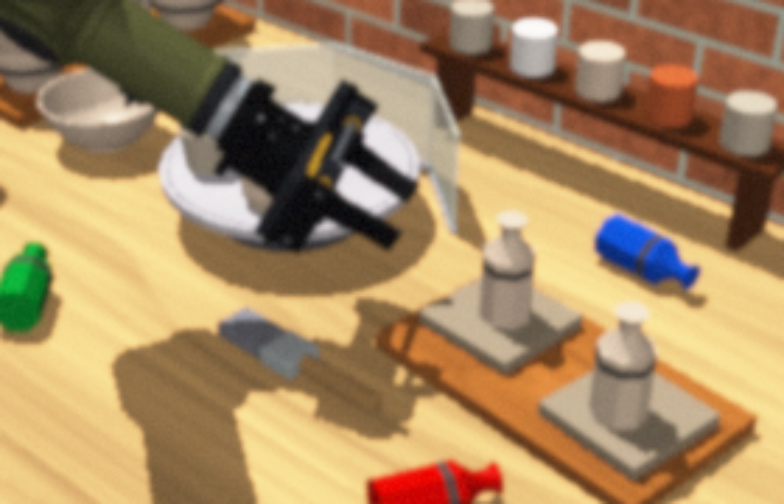

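The bottle stands upright, centred on the empty tile at crop (507,290), and the gripper is clear and touching nothing. I hand the job in.

```bash
python3 -c "
from rig import arm
print(arm.finish_job())"
```

```text
the job is handed in; nothing more can be done
None
```

The bottle now stands upright near the centre of the empty kiln tile, set down with about 5–7 N at contact, and the job was handed in at about 19 s; the cup and jar were standing on the wheel when last seen clearly after the lift, the arm hid them in the final picture, and the hand-in returned no verdict.

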